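Hold the coffee scoop under the bean dispenser

ROBOT

A 7-joint arm with a two-finger parallel gripper is mounted at the origin on a cart in front of the work surface, level with it; the furniture and walls round the work are solid. World frame = base frame: x ahead of the robot, y to its left, z up, the work surface at z = 0. Lengths are in m, angles in rad, forces in N, time in s.
With the tool pointing down it reaches from about 0.425 to 0.95 m from the base axis. Payload 4.7 kg.
Tool frame: the origin (TCP) lies midway between the tips of the shut fingers; the grasp point (between the pads) lies 19 mm behind it; z points along the fingers, y is the line along which they close (so a half turn about z gives the same grasp; the last joint's range is limited). The gripper opens to 85 mm and grips with 20 to 120 N. Pads are 22 mm wide; open, the fingers measure 114 mm over their backs; the gripper's body (76 mm by 85 mm) begins 54 mm behind the grasp point. The pads swing forward as they close: fully open they stand 13 mm farther back than shut.
Start: joints at [1.09, 0.469, -0.049, 1.532, 0.024, 1.141, -0.082], TCP at [0.295, -0.607, 0.231] pointing down, gripper open.
Joint ranges: [-2.59, 2.59], [-0.33, 1.99], [-1.39, 1.29], [0.1, 2.45], [-1.04, 4.18], [0.21, 1.99], [-2.66, 2.66]. Speed limits (rad/s): [2.57, 2.57, 3.14, 3.14, 3.14, 3.14, 3.14].

INTERFACE

Orientations are given as [roll, pitch, yaw] about the fixed x, y, z axes, in that order (R = Rz(yaw) Ry(pitch) Rx(roll)).
In Python, from rig import readout, viewer, order gives the robot as it stands.
- The arm moves only by the shell command python3 -m inch 'ROWS' [OPENING]. ROWS is JSON, a list of rows, each an object with "xyz": the shift along the tool's x, y, z in m, a list of three; "angular": the turn, a rotation vector about the tool's x, y, z in rad, a list of three. A call has 1 to 20 rows; each row is the pose to reach, as a shift and turn from the pose commanded when the call began, along the tool's axes at that moment; what a row does not reach only later rows make up. A row lasts 1/12 s, in which the tool goes at most 41.7 mm and 7.16 degrees, less where a joint would pass 70% of its speed; a pose out of reach is approached as far as the arm can. A call with a gripper value outside its range is refused whole. OPENING is the opening, from 0 (shut) to 1 (fully open), set as the call begins (- or left out, the last holds). The fingers move at their own pace and stop on an object; the grip force is fixed at half the most. Time passes only in rows, so rows that repeat a pose let the fingers close. It gives the time, the measured TCP pose, the force, the opening and the grip force at its end, in the units of the state.
- readout.read_state(): the state, without advancing time (a new reading comes with each control period).
- viewer.snapshot(name): name is "scene" or "top" or "wrist"; returns a dict with "image" (400x640x3 uint8, red, green, blue), "fx", "fy", "cx", "cy" (pixels), "distortion" ([k1, k2, p1, p2, k3] as OpenCV has them; the pictures are not rectified), "rvec" (rotation vector, rad) and "tvec" (3), from world to camera coordinates, as OpenCV has them. Camera axes: x right, y down, z forward; pixel columns grow to the right and rows downward; lengths in m; the calibration is good to about 2 mm. A picture is of the moment at which its call begins. There is no depth.
- order.finish_job(): hands the job in; it is judged then, once.
Trained networks look in a picture, given as the dict that the camera call returned (one of the last four; its "shot" number tells which), for a name from the list of things; names that differ only in an ending like _2 or _b are one class to them, and where a whole thing is asked for, a point or a joint stands for the part that bears it (a point fixed in the world has none). Each returns a list of dicts, best first, with "score" (0 to 1); they miss things now and then, are a little off and sometimes report something else, mostly with a low value. They report only what shows in the picture. A call takes as long as a camera call.
- viewer.boxes_of(picture, name): "extent" ([left, top, right, bottom] in pixels, round what is visible of it).
- viewer.outline_of(picture, name): "region" (400x640 bool, what is visible of it) and "extent" ([left, top, right, bottom] in pixels, round what is visible of it).
The state is a dict: "t": time; "joint_positions": joint angles; "qvel": joint speeds; "tau": joint torques, N m; "eef_pos": TCP position; "ee_rot": TCP orientation; "force": force on the tool from outside, world axes, zero at the start; "torque": the same for the moment, N m; "grip_width": opening from 0.0 (shut) to 1.0 (fully open); "finger_force": force on a finger pad.
Only numpy, scipy, OpenCV 4.12 (cv2) and the standard library are available. Lean on these libraries where they do the work, as an engineer would, in place of code of your own. Each camera call takes 0.05 s, during which the arm holds its last target. There are 200 camera calls.

TASK

Unhook the coffee scoop with the orange handle from the rail and hold it up, level, under the outlet of the bean dispenser so that I can fill it: the bowl's mouth centred below the outlet with its rim about 25 mm beneath it, the handle pointing straight out from the dispenser's front so that it is clear of my hands at the side knobs, and the scoop touching neither dispenser nor rail. Finish while still holding it there; do not put it down. Leave the black-handled scoop hanging and everything else where it stands.

Things in the scene. Friction and masses are not known exactly. Their poses are not given: they have to be found in the camera images.
- scoop_orange: Coffee scoop with orange handle, loose, about 120 g, hanging level on the rail. Origin: centre of the underside of its round steel bowl (52 mm outer diameter, 40 high, wall 3); z up; x points from the handle to the bowl. The upright handle stands at x = -36 mm: a steel strip 4 mm thick (x), 10 wide (y), then from z = 127 to 189 mm the orange grip, 11 (x) by 16 mm (y)
- scoop_orange_grip (a point): point in the middle of the orange grip, on scoop axes (-36, 0, 160) mm; a good grasp is from above with the fingers closing along the scoop's y (16 mm)
- scoop_orange_mouth (a point): centre of the orange scoop's mouth, at rim height, (0, 0, 40) mm on the scoop's axes
- scoop_black: The same scoop with a black handle, hanging on the same rail 110 mm beside the orange one (either side); leave it hanging. Same origin and axes
- rail_stand: Fixed stand: a horizontal steel bar, 8 mm thick and 260 mm long, along its y, axis 152 mm above the worktop, on two posts at y = -130 and +130 mm with wooden feet. Origin on the worktop below the middle of the bar; -x faces the robot, on which side the handles hang. A wall cabinet hangs beyond it: underside about 500 mm up, front at about world x = 0.65 m
- dispenser: Fixed bean dispenser, 302 mm tall: black foot 170 x 130 x 14 mm centred on the origin, dark column with a round black knob on either side, white round tank (114 mm across at its black lid, axis at x = +20 mm), from which a black chute 30 mm wide (z = 153 to 170 mm) reaches forward (-x) to the downward outlet. Origin: centre of the foot's underside; -x is its front
- outlet (a point): centre of the lower face of the outlet nozzle, which looks down (24 mm across, widening to 32 mm), at (-125, 0, 150) mm on the dispenser's axes; same axes as the dispenser. Only air below it, down to the worktop
- mug_far: white mug with dots, 84 x 115 x 100 mm, bystander, loose; origin on its underside
- cup_white: white cup, 68 mm across, 82 mm tall, bystander, loose; origin at the centre of its underside
- lemon_1: lemon, 78 x 55 x 56 mm, bystander, loose; origin on its underside
- scoop_orange_hook (a point): where the rail's axis lies in the scoop's inverted-V hook, (-21, 0, 117) mm on its axes; hook open below, z = 110 to 128 mm. The bowl hangs low on the far side of the rail: to unhook, lift 20 to 45 mm (more drives the rim into the rail), then draw the scoop back along its own -x by 60 mm or more, the rail passing over the bowl

How it is judged:
On the way:
1. the orange scoop is off the rail, held in the fingers in the air (contact force between the fingers and scoop_orange above 1 N and contact force between scoop_orange and rail_stand below 0.2 N and distance of scoop_orange from where it was at the start of the episode above 0.06 m and height (world z) of scoop_orange above 0.05 m), for 0.2 s.
At the end, for the whole second after the job is handed in: The fingers hold the orange scoop still in the air: mouth within 14 mm of the outlet's axis, rim 10 to 40 mm below the outlet, level within 0.14 rad, handle straight out from the dispenser's front within 0.22 rad, touching neither dispenser nor rail; the black scoop still hangs on the rail (horizontal distance between scoop_orange_mouth and outlet below 0.014 m and z of scoop_orange_mouth in the frame of outlet between -0.04 and -0.01 m and angle between scoop_orange's own z axis and vertical below 0.14 rad and angle between the x axis of scoop_orange and the x axis of dispenser, either way round below 0.22 rad and x of scoop_orange_grip in the frame of outlet below -0.015 m and contact force between the fingers and scoop_orange above 1 N and contact force between scoop_orange and dispenser below 0.2 N and contact force between scoop_orange and rail_stand below 0.2 N and linear speed of scoop_orange below 0.02 m/s and contact force between scoop_black and rail_stand above 0.3 N and height (world z) of scoop_black above 0.025 m); the arm keeps its last pose, push and grip.
It fails at once if the black-handled scoop is moved by more than 30 mm (distance of scoop_black from where it was at the start of the episode above 0.03 m).
It fails at once if a bystander (mug, cup, lemon) is moved by more than 30 mm (distance of any of mug_far, cup_white, lemon_1 from where it was at the start of the episode above 0.03 m).
It also fails if it takes over 40 s, if anything falls off the work surface, if the arm or the gripper's body presses on something with over 40 N, if the wrist force passes 120 N, or if a joint passes its speed limit or range.

## Working session

There is one attempt and no reset: what is moved stays moved. The work goes in short steps, Python scripts to look and compute and a shell command to move; the robot and the scene stay as the last step left them, time stands still between calls to the robot, and variables do not carry over. Pictures are saved under pics/ and viewed, at most 10 in all, crops included, and the job is handed in when it is done.

```bash
mkdir -p pics; ls; cat > h.py <<'E'
import cv2,numpy as np
from rig import readout,viewer,order
def snap(n,f=None):
    p=viewer.snapshot(n)
    if f: cv2.imwrite('pics/'+f,p['image'][:,:,::-1])
    return p
def K(p): return np.array([[p['fx'],0,p['cx']],[0,p['fy'],p['cy']],[0,0,1.]]),np.array(p['distortion'],float)
def ray(p,uv):
    k,d=K(p);R=cv2.Rodrigues(np.array(p['rvec'],float))[0];t=np.array(p['tvec'],float).ravel()
    x=cv2.undistortPoints(np.array([[uv]],float),k,d)[0,0]
    return -R.T@t,R.T@np.array([x[0],x[1],1])
def onz(p,uv,z):
    c,v=ray(p,uv);return c+v*(z-c[2])/v[2]
def tri(l):
    A=np.zeros((3,3));b=np.zeros(3)
    for p,uv in l:
        c,v=ray(p,uv);v=v/np.linalg.norm(v);M=np.eye(3)-np.outer(v,v);A+=M;b+=M@c
    return np.linalg.solve(A,b)
def proj(p,X):
    k,d=K(p);return cv2.projectPoints(np.array(X,float).reshape(-1,1,3),np.array(p['rvec'],float),np.array(p['tvec'],float),k,d)[0][:,0]
E
python3 - <<'E'
from h import *
print(readout.read_state())
for n in ['scene','top']:
    p=snap(n,n+'0.png')
    print(n,'cam',ray(p,(320,200)))
    for o in ['scoop_orange','scoop_black','rail_stand','dispenser','mug_far','cup_white','lemon_1','scoop_orange_grip','outlet']:
        try: print(o,[(round(r['score'],2),np.round(r['extent'])) for r in viewer.boxes_of(p,o)[:3]])
        except Exception as e: print(o,e)
E
```

```text
pics
{'t': 0.0, 'joint_positions': array([ 1.09012601,  0.46945014, -0.04862325,  1.5337158 ,  0.02408431,
        1.14100233, -0.08230755]), 'qvel': array([ 3.84093266e-04,  2.70912517e-04,  1.35850454e-03, -1.02271085e-05,
       -7.34842075e-05,  2.10663979e-04, -5.65777102e-04]), 'tau': array([-5.37289270e-04, -5.10305464e+01, -4.62499727e-02, -2.37715048e+01,
        1.08327062e-02,  7.58542505e-03,  1.45419953e-06]), 'eef_pos': array([ 0.29444428, -0.60672906,  0.23024639]), 'ee_rot': array([-3.13960256e+00,  4.72198705e-05,  4.51813629e-01]), 'force': array([-0.39979112, -0.18054051, -0.16345014]), 'torque': array([ 1.36452215e-03, -1.07224162e-03, -6.23558223e-05]), 'finger_force': 0.0, 'grip_width': 0.9980772688666151}
scene cam (array([0.04117493, 0.47125136, 1.07138144]), array([ 0.45374981, -0.4431604 , -0.77313611]))
scoop_orange [(0.86, array([245., 276., 269., 317.])), (0.43, array([224., 235., 312., 354.]))]
scoop_black [(0.7, array([274., 246., 292., 282.]))]
rail_stand [(0.61, array([224., 232., 316., 353.]))]
dispenser [(0.63, array([305., 105., 367., 206.])), (0.6
[... 296 characters left out ...]
[(0.94, array([304., 106., 368., 208.]))]
top cam (array([ 0.49521514, -0.06074509,  1.27274198]), array([ 0.09009336, -0.009897  , -0.99590025]))
scoop_orange [(0.78, array([197., 223., 220., 247.]))]
scoop_black [(0.66, array([237., 213., 257., 235.]))]
rail_stand [(0.74, array([412., 245., 430., 269.])), (0.55, array([174., 204., 282., 259.])), (0.38, array([342., 133., 404., 218.]))]
dispenser [(0.57, array([344., 134., 402., 219.]))]
mug_far [(0.9, array([407., 206., 441., 239.]))]
cup_white [(0.56, array([410., 159., 439., 185.]))]
lemon_1 [(0.9, array([414., 244., 434., 265.]))]
scoop_orange_grip [(0.7, array([194., 222., 218., 246.]))]
outlet [(0.26, array([196., 221., 219., 245.]))]
```

View pics/scene0.png

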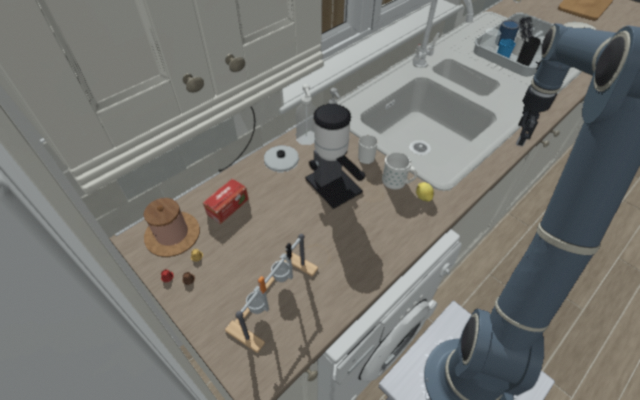

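View pics/top0.png

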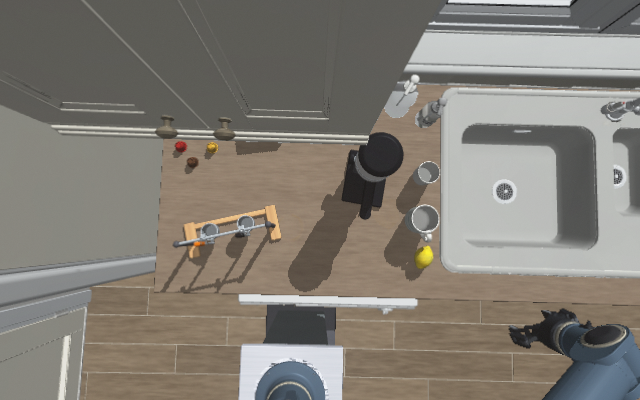

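The scene view shows the rail with the orange scoop at about (258,290), the black one at (285,265) and the dispenser at (335,150). In the top view the rail runs from (177,244) to (272,224) and the outlet is near (366,213). I'll enlarge both.

```bash
python3 - <<'E'
from h import *
a=cv2.imread('pics/scene0.png');b=cv2.imread('pics/top0.png')
f=lambda i,x,y,w,h,s:cv2.resize(i[y:y+h,x:x+w],None,fx=s,fy=s,interpolation=cv2.INTER_CUBIC)
A=f(a,220,225,100,140,4);B=f(b,165,200,120,65,3.3333);C=f(b,340,130,70,90,3.3333)
D=f(a,300,100,75,110,3.3333)
can=np.zeros((600,800,3),np.uint8)
can[:560,:400]=A
can[:B.shape[0],400:400+B.shape[1]]=B
can[220:220+C.shape[0],400:400+C.shape[1]]=C[:380]
w=min(D.shape[1],150)
can[220:220+D.shape[0],640:790]=D[:,:150]
cv2.imwrite('pics/c1.png',can)
E
```

```text
(no output)
```

View pics/c1.png

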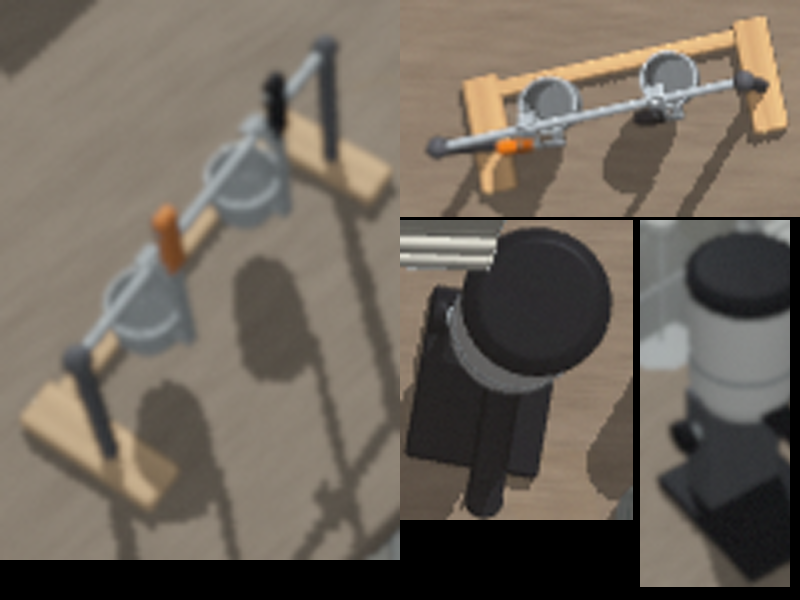

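```bash
python3 - <<'E'
from h import *
s=snap('scene');t=snap('top')
a=tri([(s,(239.2,314.5)),(t,(176.1,244.1))]);b=tri([(s,(301.2,236.5)),(t,(268.5,224))])
print('rail',a,b,np.linalg.norm(a-b),(a+b)/2)
for q in [(239.2,314.5),(301.2,236.5)]: print(onz(s,q,.155))
for q in [(176.1,244.1),(268.5,224)]: print(onz(t,q,.155))
d=(a-b)[:2]; print('rail y dir ang',np.arctan2(d[1],d[0])-np.pi/2)
m=viewer.outline_of(s,'scoop_orange_grip')[0];mt=viewer.outline_of(t,'scoop_orange_grip')[0]
for p in (s,t):
    h=cv2.cvtColor(p['image'],cv2.COLOR_RGB2HSV)
    o=(h[...,0]<16)&(h[...,1]>190)&(h[...,2]>120)
    x0,y0,x1,y1=(235,260,285,330) if p is s else (185,215,230,260)
    M=np.zeros_like(o);M[y0:y1,x0:x1]=o[y0:y1,x0:x1]
    v,u=np.nonzero(M);c=(u.mean(),v.mean());print('orange',c,len(u),u.min(),u.max(),v.min(),v.max(),onz(p,c,.195))
    p['c']=c
print('grip',tri([(s,s['c']),(t,t['c'])]))
# dispenser
fl=onz(t,(342.4,200.5),.014);fr=onz(t,(379.6,207.4),.014);print('foot front',fl,fr,np.linalg.norm(fl-fr))
print('foot bl',onz(t,(340+28/3.333,130+70/3.333),.014))
e=(fl-fr)[:2];print('yaw foot',np.arctan2(e[1],e[0])-np.pi/2)
ce=onz(t,(340+84/3.333,130+295/3.333),.17);cb=onz(t,(340+100/3.333,130+175/3.333),.17);e=(cb-ce);print('chute',ce,cb,np.arctan2(e[1],e[0]))
lid=onz(t,(340+136/3.333,130+82/3.333),.302);print('lid',lid)
for n in ['mug_far','cup_white','lemon_1']:
    r=viewer.boxes_of(t,n)[0]['extent'];print(n,onz(t,((r[0]+r[2])/2,(r[1]+r[3])/2),.05))
E
```

```text
rail [0.46089055 0.32366539 0.15526718] [0.5238132  0.07047681 0.15398924] 0.2608933719730732 [0.49235187 0.1970711  0.15462821]
[0.46042061 0.32314612 0.155     ]
[0.52270226 0.07046234 0.155     ]
[0.46139806 0.32431299 0.155     ]
[0.52433096 0.07085407 0.155     ]
rail y dir ang 0.24358607986687253<stdin>:14: RuntimeWarning: Mean of empty slice.
  ret = ret.dtype.type(ret / rcount)
Traceback (most recent call last):
ValueError: zero-size array to reduction operation minimum which has no identity
```

```bash
python3 - <<'E'
from h import *
s=snap('scene');t=snap('top')
for p in (s,t):
    im=p['image'].astype(int);o=(im[...,0]-im[...,2]>95)
    x0,y0,x1,y1=(250,270,275,300) if p is s else (192,238,208,249)
    M=np.zeros_like(o);M[y0:y1,x0:x1]=o[y0:y1,x0:x1]
    v,u=np.nonzero(M);c=(u.mean(),v.mean());print('orange',c,len(u),u.min(),u.max(),v.min(),v.max(),onz(p,c,.195))
    p['c']=c
g=tri([(s,s['c']),(t,t['c'])]);print('grip',g)
mid=np.array([.4923,.1971]);th=.2436;R=np.array([[np.cos(th),-np.sin(th)],[np.sin(th),np.cos(th)]]);print('grip in rail',R.T@(g[:2]-mid), 'expect x -.015')
fl=onz(t,(342.4,200.5),.014);fr=onz(t,(379.6,207.4),.014);print('foot front',fl,fr,np.linalg.norm(fl-fr))
print('foot bl',onz(t,(340+28/3.333,130+70/3.333),.014))
e=(fl-fr)[:2];print('yaw foot',np.arctan2(e[1],e[0])-np.pi/2)
ce=onz(t,(340+84/3.333,130+295/3.333),.17);cb=onz(t,(340+100/3.333,130+175/3.333),.17);e=(cb-ce);print('chute',ce,cb,np.arctan2(e[1],e[0]))
lid=onz(t,(340+136/3.333,130+82/3.333),.302);print('lid',lid)
for n in ['mug_far','cup_white','lemon_1']:
    r=viewer.boxes_of(t,n)[0]['extent'];print(n,onz(t,((r[0]+r[2])/2,(r[1]+r[3])/2),.05))
E
```

```text
orange (np.float64(260.61538461538464), np.float64(278.84615384615387)) 13 259 262 277 281 [0.4787175  0.23921683 0.195     ]
orange (np.float64(197.39473684210526), np.float64(243.39473684210526)) 38 192 204 238 248 [0.46596898 0.25417914 0.195     ]
grip [0.46631139 0.24632132 0.22065087]
grip in rail [-0.01334925  0.0540365 ] expect x -.015
foot front [ 0.60961709 -0.14476296  0.014     ] [ 0.59106312 -0.26399494  0.014     ] 0.12066695980715532
foot bl [ 0.77042967 -0.16027572  0.014     ]
yaw foot -0.15437425899923385
chute [ 0.5469607  -0.19911913  0.17      ] [ 0.64848495 -0.21070057  0.17      ] -0.11358459078340406
lid [ 0.70089507 -0.21835882  0.302     ]
mug_far [ 0.5469097  -0.38770482  0.05      ]
cup_white [ 0.7034988  -0.40116012  0.05      ]
lemon_1 [ 0.44056587 -0.38814563  0.05      ]
```

```bash
python3 -m inch '[{"xyz":[0.03,-0.03,-0.05],"angular":[0,0,0]},{"xyz":[0.06,-0.06,-0.08],"angular":[0,0,0]},{"xyz":[0.09,-0.09,-0.1],"angular":[0,0,0.05]},{"xyz":[0.12,-0.12,-0.11],"angular":[0,0,0.1]},{"xyz":[0.145,-0.15,-0.11],"angular":[0,0,0.15]},{"xyz":[0.17,-0.18,-0.11],"angular":[0,0,0.208]},{"xyz":[0.195,-0.21,-0.11],"angular":[0,0,0.208]},{"xyz":[0.225,-0.24,-0.11],"angular":[0,0,0.208]},{"xyz":[0.255,-0.27,-0.11],"angular":[0,0,0.208]},{"xyz":[0.28,-0.3,-0.11],"angular":[0,0,0.208]},{"xyz":[0.305,-0.33,-0.11],"angular":[0,0,0.208]},{"xyz":[0.335,-0.36,-0.11],"angular":[0,0,0.208]},{"xyz":[0.36,-0.39,-0.11],"angular":[0,0,0.208]},{"xyz":[0.36,-0.39,-0.11],"angular":[0,0,0.208]}]'
python3 - <<'E'
from h import *
st=readout.read_state();print(st['eef_pos'],st['ee_rot'],st['joint_positions'])
R=cv2.Rodrigues(np.zeros(3))[0]
w=snap('wrist');print(ray(w,(320,200)))
E
```

```text
t: 2.62
eef_pos: [0.449, -0.094, 0.3419]
ee_rot: [-3.141, -0.002, 0.25]
force: [1.0, 0.3, 0.5]
grip_width: 0.998
finger_force: 0.0
[ 0.4490442  -0.0940266   0.34192281] [-3.14113649e+00 -1.83009937e-03  2.49759762e-01] [ 0.4950537   0.04238375 -0.39039859  1.8434752   0.01583313  1.25739824
 -1.22092227]
(array([ 0.5175461 , -0.077317  ,  0.48422375]), array([-0.2666818 , -0.06732364, -0.96143107]))
```

```bash
python3 -m inch '[{"xyz":[0.012,-0.038,0.0],"angular":[0,0,0]},{"xyz":[0.024,-0.076,0.0],"angular":[0,0,0]},{"xyz":[0.036,-0.114,0.0],"angular":[0,0,0]},{"xyz":[0.048,-0.152,0.0],"angular":[0,0,0]},{"xyz":[0.06,-0.19,0.0],"angular":[0,0,0]},{"xyz":[0.072,-0.228,0.0],"angular":[0,0,0]},{"xyz":[0.084,-0.266,0.0],"angular":[0,0,0]},{"xyz":[0.096,-0.304,0.005],"angular":[0,0,0.006]},{"xyz":[0.1,-0.327,0.012],"angular":[0,0,0.006]},{"xyz":[0.1,-0.327,0.012],"angular":[0,0,0.006]},{"xyz":[0.1,-0.327,0.012],"angular":[0,0,0.006]}]' 0.7
python3 - <<'E'
from h import *
st=readout.read_state();print(st['eef_pos'],st['ee_rot'])
w=snap('wrist','w1.png')
th=.2436;c,s=np.cos(th),np.sin(th);o=np.array([.4645,.2469,.195])
f=lambda x,y,z:o+[c*x-s*y,s*x+c*y,z]
print(proj(w,[f(0,0,.029),f(0,.008,.029),f(0,-.008,.029),f(.036,0,-.12),f(.015,-.18,-.04)]))
print([(r['score'],r['extent']) for r in viewer.boxes_of(w,'scoop_orange_grip')])
E
```

```text
t: 3.58
eef_pos: [0.4659, 0.2431, 0.3288]
ee_rot: [3.142, 0.001, 0.241]
force: [0.1, 0.4, -0.1]
grip_width: 0.703
finger_force: 0.0
[0.46593254 0.24312509 0.32880106] [3.14150546e+00 1.16270142e-03 2.40921294e-01]
[[314.69931732 199.97350226]
 [305.60285689 199.98237855]
 [323.79623725 199.96461674]
 [316.53612253 143.01259966]
 [481.53925463 168.877079  ]]
[]
```

View pics/w1.png

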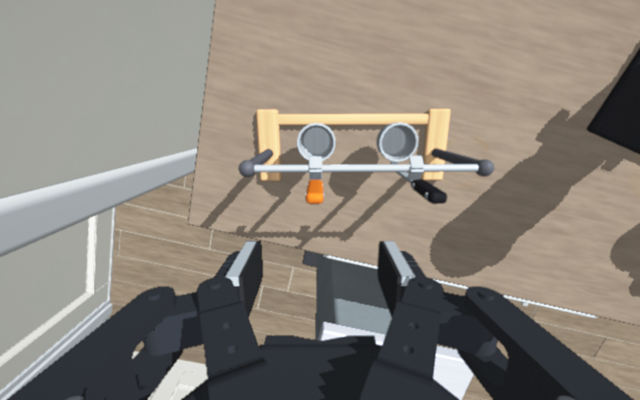

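The wrist view shows the orange grip's top at (315,197), against a predicted (314.7,200), and the rail horizontal in the image. The estimate holds, so I'll go down and close.

```bash
python3 -m inch '[{"xyz":[0,-0.004,0.03],"angular":[0,0,0.0]},{"xyz":[0,-0.004,0.06],"angular":[0,0,0.0]},{"xyz":[0,-0.004,0.09],"angular":[0,0,0.0]},{"xyz":[0,-0.004,0.115],"angular":[0,0,0.0]},{"xyz":[0,-0.004,0.135],"angular":[0,0,0.0]},{"xyz":[0,-0.004,0.148],"angular":[0,0,0.0]},{"xyz":[0,-0.004,0.154],"angular":[0,0,0.0]},{"xyz":[0,-0.004,0.154],"angular":[0,0,0.0]},{"xyz":[0,-0.004,0.154],"angular":[0,0,0.0]}]' 0.7
python3 -m inch '[{"xyz":[0,0,0],"angular":[0,0,0]},{"xyz":[0,0,0],"angular":[0,0,0]},{"xyz":[0,0,0],"angular":[0,0,0]},{"xyz":[0,0,0],"angular":[0,0,0]},{"xyz":[0,0,0],"angular":[0,0,0]},{"xyz":[0,0,0],"angular":[0,0,0]},{"xyz":[0,0,0],"angular":[0,0,0]},{"xyz":[0,0,0],"angular":[0,0,0]},{"xyz":[0,0,0],"angular":[0,0,0]},{"xyz":[0,0,0],"angular":[0,0,0]}]' 0
python3 - <<'E'
from h import *
w=snap('wrist','w2.png')
E
```

```text
t: 4.43
eef_pos: [0.4663, 0.2454, 0.176]
ee_rot: [3.141, -0.001, 0.236]
force: [-0.5, -0.0, 0.3]
grip_width: 0.697
finger_force: 0.0
t: 5.27
eef_pos: [0.4659, 0.2466, 0.1761]
ee_rot: [-3.141, -0.001, 0.238]
force: [-1.1, -0.9, 6.2]
grip_width: 0.178
finger_force: 58.5
```

View pics/w2.png

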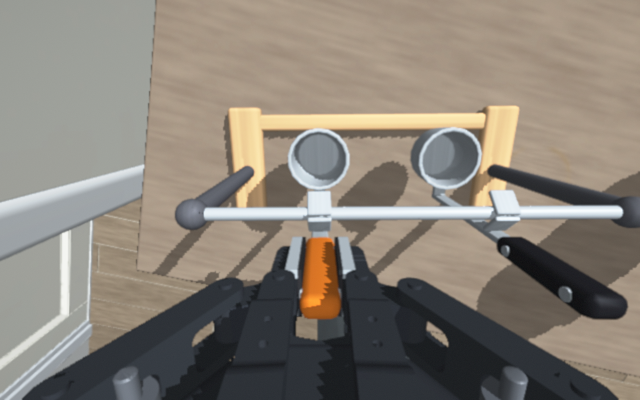

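The wrist view shows the orange grip held between the pads around (320,275), with the hook on the rail at (319,210). Next: lift, then draw back.

```bash
python3 -m inch '[{"xyz":[0,0,-0.006],"angular":[0,0,0]},{"xyz":[0,0,-0.014],"angular":[0,0,0]},{"xyz":[0,0,-0.022],"angular":[0,0,0]},{"xyz":[0,0,-0.029],"angular":[0,0,0]},{"xyz":[0,0,-0.033],"angular":[0,0,0]},{"xyz":[0,0,-0.033],"angular":[0,0,0]},{"xyz":[0,0,-0.033],"angular":[0,0,0]}]' 0
python3 - <<'E'
from h import *
w=snap('wrist','w3.png')
E
```

```text
t: 5.9
eef_pos: [0.4656, 0.2461, 0.2085]
ee_rot: [3.141, -0.001, 0.238]
force: [0.2, 0.5, -1.5]
grip_width: 0.175
finger_force: 58.3
```

View pics/w3.png

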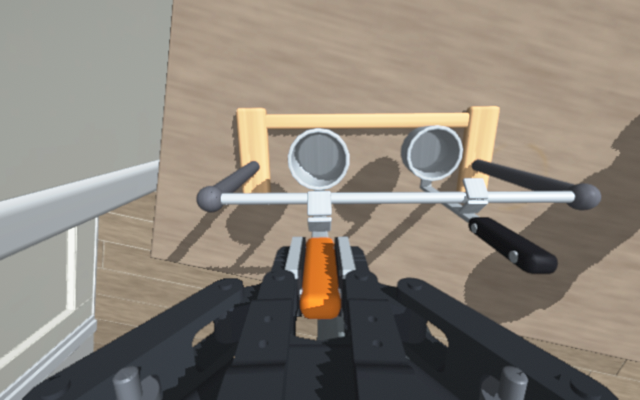

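The scoop is off the rail: the hook at (319,210) now sits in front of the bar, and the force change is about its weight. Drawing back.

```bash
python3 -m inch '[{"xyz":[-0.01,0,0],"angular":[0,0,0]},{"xyz":[-0.025,0,0],"angular":[0,0,0]},{"xyz":[-0.04,0,0],"angular":[0,0,0]},{"xyz":[-0.055,0,0],"angular":[0,0,0]},{"xyz":[-0.07,0,0],"angular":[0,0,0]},{"xyz":[-0.082,0,0],"angular":[0,0,0]},{"xyz":[-0.086,0,0],"angular":[0,0,0]},{"xyz":[-0.086,0,0],"angular":[0,0,0]},{"xyz":[-0.086,0,0],"angular":[0,0,0]}]' 0
```

```text
t: 6.7
eef_pos: [0.3824, 0.2259, 0.2085]
ee_rot: [3.142, -0.001, 0.238]
force: [0.5, -0.0, -0.5]
grip_width: 0.178
finger_force: 58.4
```

```bash
python3 -m inch '[{"xyz":[0,0.01,-0.004],"angular":[0,0,0.01]},{"xyz":[0,0.03,-0.01],"angular":[0,0,0.03]},{"xyz":[0,0.055,-0.017],"angular":[0,0,0.05]},{"xyz":[0,0.08,-0.0175],"angular":[0,0,0.075]},{"xyz":[0,0.105,-0.0175],"angular":[0,0,0.1]},{"xyz":[0,0.13,-0.0175],"angular":[0,0,0.125]},{"xyz":[0,0.155,-0.0175],"angular":[0,0,0.15]},{"xyz":[0,0.18,-0.0175],"angular":[0,0,0.175]},{"xyz":[-0.002,0.205,-0.0175],"angular":[0,0,0.2]},{"xyz":[-0.007,0.23,-0.0175],"angular":[0,0,0.225]},{"xyz":[-0.013,0.255,-0.0175],"angular":[0,0,0.25]},{"xyz":[-0.019,0.28,-0.0175],"angular":[0,0,0.275]},{"xyz":[-0.025,0.305,-0.0175],"angular":[0,0,0.3]},{"xyz":[-0.031,0.33,-0.0175],"angular":[0,0,0.325]},{"xyz":[-0.037,0.355,-0.0175],"angular":[0,0,0.345]},{"xyz":[-0.043,0.38,-0.0175],"angular":[0,0,0.36]},{"xyz":[-0.048,0.4,-0.0175],"angular":[0,0,0.368]},{"xyz":[-0.0506,0.41,-0.0175],"angular":[0,0,0.368]},{"xyz":[-0.0506,0.41,-0.0175],"angular":[0,0,0.368]},{"xyz":[-0.0506,0.41,-0.0175],"angular":[0,0,0.368]}]' 0
python3 - <<'E'
from h import *
st=readout.read_state();print(st['eef_pos'],st['ee_rot'])
w=snap('wrist','w4.png');t=snap('top','t4.png');s=snap('scene','s4.png')
can=np.zeros((600,800,3),np.uint8)
can[:300,:480]=cv2.resize(cv2.imread('pics/w4.png'),(480,300),interpolation=cv2.INTER_AREA)
can[300:600,:400]=cv2.resize(cv2.imread('pics/t4.png')[130:235,280:420],(400,300),interpolation=cv2.INTER_CUBIC)
can[300:600,400:]=cv2.resize(cv2.imread('pics/s4.png')[90:240,260:460],(400,300),interpolation=cv2.INTER_CUBIC)
cv2.imwrite('pics/c4.png',can)
E
```

```text
t: 8.37
eef_pos: [0.4294, -0.1843, 0.2257]
ee_rot: [-3.141, 0.0, -0.131]
force: [-0.3, 0.4, -1.7]
grip_width: 0.177
finger_force: 58.5
[ 0.42939956 -0.1843197   0.22572309] [-3.14068123e+00  2.52827267e-04 -1.30957901e-01]
```

View pics/c4.png

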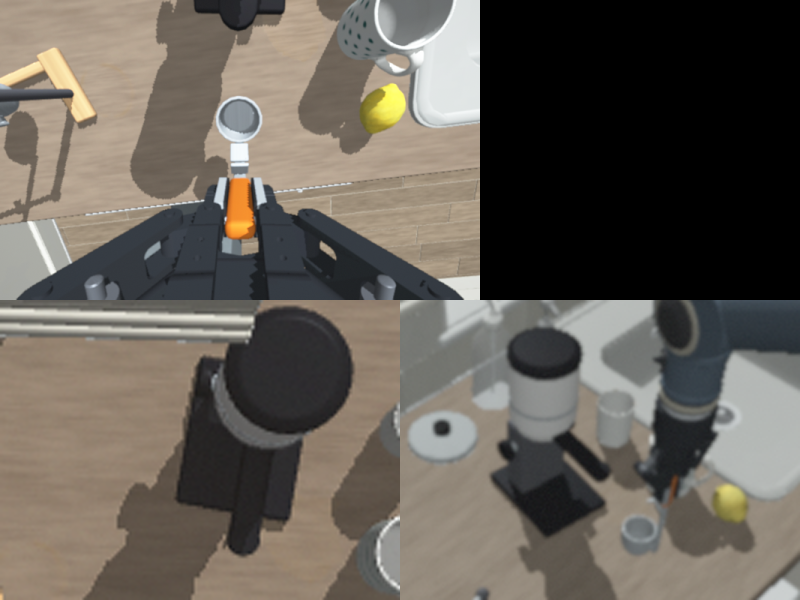

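The composite shows the bowl (wrist view, 238,118) lined up with the chute tip (238,25), and the handle out front. I'll check the bowl and chute positions in numbers.

```bash
python3 - <<'E'
from h import *
w=snap('wrist')
st=readout.read_state();x,y,z=st['eef_pos'];th=st['ee_rot'][2];c,s=np.cos(th),np.sin(th)
oz=z-.141; rc=np.array([x+c*.036,y+s*.036,oz+.04])
print('rim pred',rc,proj(w,[rc])); a=np.linspace(0,6.28,24)
P=proj(w,[rc+[.026*np.cos(q),.026*np.sin(q),0] for q in a]);print('pred box',P.min(0),P.max(0))
im=cv2.imread('pics/w4.png')
for o in [(.557,-.1996),(.562,-.201)]:
    C=[[o[0]+.016*np.cos(q),o[1]+.016*np.sin(q),.170] for q in a]
    Q=proj(w,C);print('chute tip pred',Q.min(0),Q.max(0))
    cv2.polylines(im,[np.round(Q*16).astype(int)],True,(0,255,0) if o[0]<.56 else (0,0,255),1,cv2.LINE_AA,4)
cv2.polylines(im,[np.round(P*16).astype(int)],True,(0,255,0),1,cv2.LINE_AA,4)
cv2.imwrite('pics/c5.png',cv2.resize(im[0:200,230:430],(600,600),interpolation=cv2.INTER_CUBIC))
E
```

```text
rim pred [ 0.46527807 -0.18764064  0.12490099] [[319.62640872 159.37208036]]
pred box [288.40161298 127.38805846] [350.88740023 189.70135922]
chute tip pred [293.00689616 -17.71958876] [347.00245742  44.24257214]
chute tip pred [294.0627795  -28.39489279] [348.54277803  34.72366697]
```

View pics/c5.png

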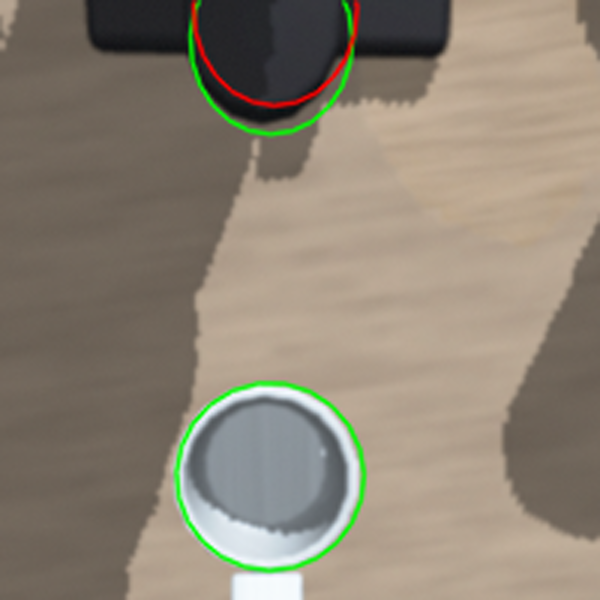

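The predicted bowl outline matches, so the scoop is level. The chute tip's front is at about (317,41), which puts the outlet near (0.558, -0.199). Moving in slowly.

```bash
python3 -m inch '[{"xyz":[0.008,0,0],"angular":[0,0,0.005]},{"xyz":[0.02,0,0],"angular":[0,0,0.01]},{"xyz":[0.032,-0.001,0],"angular":[0,0,0.014]},{"xyz":[0.044,-0.001,0],"angular":[0,0,0.014]},{"xyz":[0.056,-0.002,0],"angular":[0,0,0.014]},{"xyz":[0.068,-0.003,0],"angular":[0,0,0.014]},{"xyz":[0.078,-0.003,0],"angular":[0,0,0.014]},{"xyz":[0.087,-0.003,0],"angular":[0,0,0.014]},{"xyz":[0.0934,-0.003,0],"angular":[0,0,0.014]},{"xyz":[0.0934,-0.003,0],"angular":[0,0,0.014]},{"xyz":[0.0934,-0.003,0],"angular":[0,0,0.014]},{"xyz":[0.0934,-0.003,0],"angular":[0,0,0.014]}]' 0
python3 - <<'E'
from h import *
w=snap('wrist','w6.png');s=snap('scene','s6.png')
st=readout.read_state();x,y,z=st['eef_pos'];th=st['ee_rot'][2];c,sn=np.cos(th),np.sin(th);print(st['eef_pos'],st['ee_rot'])
rc=np.array([x+c*.036,y+sn*.036,z-.101]);print('mouth',rc)
a=np.linspace(0,6.28,40);im=cv2.imread('pics/w6.png');si=cv2.imread('pics/s6.png')
for C,r,col in [(rc,.026,(0,255,0)),(np.array([.558,-.199,.17]),.015,(0,0,255)),(np.array([.558,-.199,.15]),.012,(255,0,255))]:
    P=[C+[r*np.cos(q),r*np.sin(q),0] for q in a]
    for p,i in ((w,im),(s,si)): cv2.polylines(i,[np.round(proj(p,P)*16).astype(int)],True,col,1,cv2.LINE_AA,4)
q=proj(s,[rc])[0].astype(int);print(q)
A=cv2.resize(im[40:240,220:420],(400,400),interpolation=cv2.INTER_CUBIC);B=cv2.resize(si[q[1]-60:q[1]+40,q[0]-50:q[0]+50],(400,400),interpolation=cv2.INTER_CUBIC)
cv2.imwrite('pics/c6.png',np.hstack([A,B]))
E
```

```text
t: 9.57
eef_pos: [0.5218, -0.1937, 0.2257]
ee_rot: [3.141, 0.001, -0.144]
force: [-0.8, 0.3, -0.7]
grip_width: 0.171
finger_force: 58.6
[ 0.52176163 -0.19374047  0.22589551] [ 3.14127340e+00  2.87438550e-04 -1.44484012e-01]
mouth [ 0.55738652 -0.19892381  0.12489551]
[358 184]
```

View pics/c6.png

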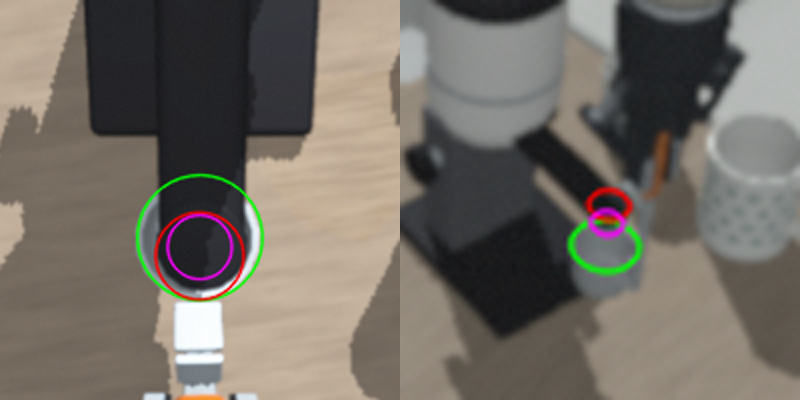

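The wrist view shows the chute tip at (200,290) in the crop, centred over the bowl and parallel to the scoop. The remaining error is about 2–3 mm, well inside the 14 mm tolerance. I'll hold and hand in.

```bash
python3 -m inch '[{"xyz":[0.002,0,0],"angular":[0,0,0]},{"xyz":[0.002,0,0],"angular":[0,0,0]},{"xyz":[0.002,0,0],"angular":[0,0,0]},{"xyz":[0.002,0,0],"angular":[0,0,0]},{"xyz":[0.002,0,0],"angular":[0,0,0]},{"xyz":[0.002,0,0],"angular":[0,0,0]}]' 0
python3 -c "
from h import *
print(order.finish_job())"
```

```text
t: 10.17
eef_pos: [0.5243, -0.1939, 0.2258]
ee_rot: [3.142, -0.0, -0.144]
force: [-1.2, 0.6, -1.4]
grip_width: 0.178
finger_force: 58.6
the job is handed in; nothing more can be done
None
```

The orange scoop is off the rail and I've handed in holding it level under the outlet: by my camera estimates the mouth is within about 3 mm of the outlet's axis, the rim about 25 mm below it, and the handle straight out from the dispenser's front; the hand-in gave no verdict.

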